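# Change the push-fit filter tube of the air manifold

### The job

The air supply is shut off. Pull the used brown filter tube out of the push-fit socket of the manifold and stand it, foot down, in the steel jar; then push the fresh white filter tube from its grey stand into the socket, past the seal, until it bottoms. Only when it is fully home, turn the air on: swing the red valve handle a quarter turn counter-clockwise (seen from above) as far as it goes, in line with the outlet pipe; leave the jar upright and do not disturb the gauze, tape or brown vial.

Things in the scene. Friction and masses are not known exactly. Their poses are not given: they have to be found in the camera images.
- manifold: Aluminium air manifold fixed to the worktop, 64 mm wide (its x), 44 mm high, on a dark foot plate 88 x 150 x 5 mm. Origin on the worktop under the socket's axis; z up. The block runs 125 mm along -y past the valve (pivot at y = -95 mm); a brass outlet pipe, 18 mm thick, 24 mm high, goes on along -y to -163 mm; a brass inlet stub ends at y = +50 mm.
- socket (a point): Centre of the push-fit socket's mouth, top of its blue collar (39 mm across), at manifold (0, 0, 50 mm). Bore straight down, 24 mm wide, 42 mm deep. About 28 mm down, four sprung black seal segments stand into it: a tube let go stops on them 9 to 13 mm proud; 7 to 14 N of straight push passes them, they snap into its groove and its foot meets the bore's floor. Pulling out takes 7 to 14 N.
- spent_tube: Used filter tube, brown with dark band and grey cap, at first fully home in the socket. Both tubes: round, 126 mm long, 80 g, origin at the centre of the foot, z to the cap. Stem 22 mm thick from 0 to 44 mm, foot tapered to 15 mm over 5 mm, groove at 7.5 to 19 mm; body 34 mm thick from 44 to 112 mm; cap 35 mm thick to 126 mm. Grip the body from above, about 90 mm from the foot.
- fresh_tube: Fresh filter tube: white body, green band, green ribbed cap; same shape and size as the used tube, origin at the centre of the foot, z to the cap. At first upright in the grey stand, foot 6 mm above the worktop. Fully home in the socket its foot is 42 mm below the mouth (8 mm above the worktop) and its shoulder 2 mm above the blue collar.
- stand: Grey block 60 x 60 x 46 mm fixed to the worktop, origin at the centre of its underside, with one 27 mm wide, 40 mm deep loose hole in the middle that holds the fresh tube; no seal.
- jar: Round open steel jar, loose, 0.5 kg, 56 mm outside, 48 mm inside, 70 mm high, inner floor at 5 mm; origin at the centre of its underside, z up. The used tube stands in it loosely and leans by up to about 0.25 rad.
- valve (a joint): Angle of the red valve handle about its upright axis, rad. 0 = off, pointing along the manifold's -x, across the outlet pipe; grows counter-clockwise seen from above to its stop at 1.57 = on, pointing along the manifold's -y over the outlet pipe. Stiff, stays where left; about 0.1 N m to turn.
- valve_tip (a point): Point on the red handle 70 mm from its pivot, mid height (64 mm above the worktop). The handle is a bar 14 mm wide and 12 mm high (58 to 70 mm above the worktop) that ends 84 mm from the pivot; beyond the aluminium block it overhangs, only the low foot plate, pipe or worktop under it.
- valve_hinge (a point): Pivot axis of the valve handle, 64 mm above the worktop, at manifold (0, -95 mm).
- gauze_stack: Bystander: white stack of gauze swabs, 78 x 78 x 30 mm, origin at the centre of its underside.
- tape_roll: Bystander: flat roll of white tape, 62 mm across, 13 mm high, origin at the centre of its underside.
- vial_d: Bystander: brown vial with green cap, 46 mm thick, 85 mm high, origin at the centre of its underside.
Mind the look-alikes: they are no part of the job. There is more than one size of the spent_tube; the one meant has the size given above.

How it is judged:
By the outcome, as a careful person would: the job done as asked, in the order asked, and still so for the second after the job is handed in, with the robot touching nothing.
It also fails if it takes over 64 s, if anything falls off the work surface, if the arm or the gripper's body presses on something with over 40 N, if the wrist force passes 120 N, or if a joint passes its speed limit or range.

### The arm

A 7-joint arm with a two-finger parallel gripper is mounted at the origin on a cart in front of the work surface, level with it; the furniture and walls round the work are solid. World frame = base frame: x ahead of the robot, y to its left, z up, the work surface at z = 0. Lengths are in mm, angles in rad, forces in N, time in s.
With the tool pointing down it reaches from about 425 to 925 mm from the base axis. Payload 6.8 kg.
Tool frame: the origin (TCP) lies at the very end of the fingers, on their centre line; the grasp point (between the pads) lies 19 mm behind it; z points along the fingers, y is the line along which they close (so a half turn about z gives the same grasp; the last joint's range is limited). The gripper opens to 88 mm and grips with 3 to 60 N. Pads are 20 mm wide; open, the fingers measure 115 mm over their backs; the gripper's body (75 mm by 178 mm) begins 61 mm behind the grasp point.
Start: joints at [1.067, 0.477, 0.022, 1.555, -0.011, 1.109, -0.083], TCP at [260.254, -622.828, 222.664] pointing down, gripper open.
Joint ranges: [-2.96, 2.96], [-0.34, 2.1], [-1.41, 1.46], [0.24, 2.44], [-1.37, 4.51], [0.17, 1.92], [-2.96, 2.96]. Speed limits (rad/s): [2.39, 2.39, 3.14, 3.14, 3.14, 3.14, 3.14].

### API

Orientations are given as a unit quaternion [x, y, z, w].
In Python, from workcell import env gives the robot as it stands. The module is installed in compiled form; this text tells all that it offers.
- The arm moves only by the tool arm_command, never from a script. Its argument "commands" is a list of rows, each a list of 7 numbers: the shift along the tool's x, y, z in cm, then the turn, a rotation vector about the tool's x, y, z in rad, then the finger opening in cm, from 0 to 8.78. A call has exactly 5 rows; each row is the pose to reach, as a shift and turn from the pose commanded when the call began, along the tool's axes at that moment; what a row does not reach only later rows make up. A row lasts 1/12 s, in which the tool goes at most 41.7 mm and 7.16 degrees, less where a joint would pass 70% of its speed; a pose out of reach is approached as far as the arm can. A call with a gripper value outside its range is refused whole. The fingers move at their own pace and stop on an object; "force" is the grip in N (left out, the last holds). Time passes only in rows, so rows that repeat a pose let the fingers close, or fill a call up. It gives the time, the measured TCP pose, the force, the opening and the grip force at its end, in the units of the state.
- env.sense(): the state, without advancing time (a new reading comes with each control period).
- env.read_camera(name): name is "side" or "top"; returns a dict with "image" (480x640x3 uint8, blue, green, red), "fx", "fy", "cx", "cy" (pixels), "k1" (the pictures are not rectified: a ray, as slopes to the right and down, at radius r is drawn at 1 + k1 r^2 times it, then the intrinsics apply), "origin" and "attitude" of the camera in the world. Camera axes: x right, y down, z forward; pixel columns grow to the right and rows downward; lengths in mm; the calibration is good to about 2 mm. A picture is of the moment at which its call begins. There is no depth.
- env.job_done(): hands the job in; it is judged then, once.
The state is a dict: "time": time; "joints": joint angles; "qd": joint speeds; "effort": joint torques, N m; "tcp_pos": TCP position; "eef_rot": TCP orientation; "contact_force": force on the tool from outside, world axes, zero at the start; "moment": the same for the moment, N m; "opening": finger opening in mm; "grip_force": force on a finger pad.
Only numpy, scipy, OpenCV 4.12 (cv2) and the standard library are available. Lean on these libraries where they do the work, as an engineer would, in place of code of your own. Each camera call takes 0.05 s, during which the arm holds its last target. There are 200 camera calls.

## Working session

There is one attempt and no reset: what is moved stays moved. The work goes in short steps, Python scripts to look and compute and a tool call to move; the robot and the scene stay as the last step left them, time stands still between calls to the robot, and variables do not carry over. Pictures are saved under pics/ and viewed, at most 10 in all, crops included, and the job is handed in when it is done.

Besides the shell and the picture viewer there is one more tool, called after "Call:" as name(argument=value, ...), one argument or row to a line, values as JSON. arm_command: Moves the arm, as the interface text tells. Its arguments: {"type":"object","properties":{"commands":{"type":"array","items":{"type":"array","items":{"type":"number"}}},"force":{"type":"number"}},"required":["commands"]}

```bash
mkdir -p pics
cat > h.py <<'E'
import numpy as np, cv2
from scipy.spatial.transform import Rotation as R
from workcell import env
def cam(n):
    c=env.read_camera(n); return c
def att(c):
    a=np.array(c["attitude"],float)
    return R.from_quat(a).as_matrix() if a.size==4 else a.reshape(3,3)
def ray(c,u,v):
    x=(u-c["cx"])/c["fx"]; y=(v-c["cy"])/c["fy"]; rd=np.hypot(x,y); r=rd
    for _ in range(20): r=rd/(1+c["k1"]*r*r)
    s=r/rd if rd>0 else 1
    return np.array(c["origin"],float), att(c)@np.array([x*s,y*s,1.])
def onz(c,u,v,z):
    o,d=ray(c,u,v); return o+d*(z-o[2])/d[2]
def proj(c,p):
    q=att(c).T@(np.array(p,float)-np.array(c["origin"])); x,y=q[0]/q[2],q[1]/q[2]; k=1+c["k1"]*(x*x+y*y)
    return np.array([c["cx"]+c["fx"]*x*k,c["cy"]+c["fy"]*y*k])
def tri(c1,p1,c2,p2):
    o1,d1=ray(c1,*p1);o2,d2=ray(c2,*p2);A=np.c_[d1,-d2];t=np.linalg.lstsq(A,o2-o1,rcond=None)[0]
    a,b=o1+t[0]*d1,o2+t[1]*d2; return (a+b)/2,np.linalg.norm(a-b)
E
python3 - <<'E'
from h import *
print(env.sense())
for n in("top","side"):
    c=cam(n); cv2.imwrite(f"pics/{n}0.png",c["image"]); print({k:v for k,v in c.items() if k!="image"})
E
```

```text
{'time': 0.0, 'joints': array([ 1.0668921 ,  0.47778099,  0.02231869,  1.5564256 , -0.01148696,
        1.10930875, -0.08310279]), 'qd': array([-0.00206501, -0.0030129 ,  0.00068435, -0.00071741,  0.00092926,
       -0.00027679,  0.0011635 ]), 'effort': array([ 1.38190167e-03, -5.82850456e+01,  1.53510220e+00, -2.72610766e+01,
       -5.43295720e-02,  1.69609382e-02,  1.03930170e-04]), 'tcp_pos': array([ 260.01121903, -622.26525558,  221.7050588 ]), 'eef_rot': array([ 9.80476526e-01,  1.96634121e-01, -2.41952260e-04, -8.64138220e-04]), 'contact_force': array([ 0.60841474, -0.67155739,  0.47659345]), 'moment': array([ 0.03035588,  0.00361157, -0.00546358]), 'grip_force': 0.0, 'opening': 87.85604968293028}
{'fx': 515.3088983899045, 'fy': 515.3088983899045, 'cx': 315.0967712760929, 'cy': 233.3123892367456, 'k1': -0.02781995229251105, 'origin': array([389.91369429, 162.01712343, 926.56066446]), 'attitude': array([-0.69503217,  0.71204709, -0.06998261,  0.07086363])}
{'fx': 437.2128658362478, 'fy': 437.2128658362478, 'cx': 308.42570874925025, 'cy': 245.66233490245114, 'k1': -0.0785882050573218, 'origin': array([346.10268325, 845.42515479, 516.8521206 ]), 'attitude': array([-0.11651496,  0.86040118, -0.49228863,  0.06153031])}
```

View pics/top0.png

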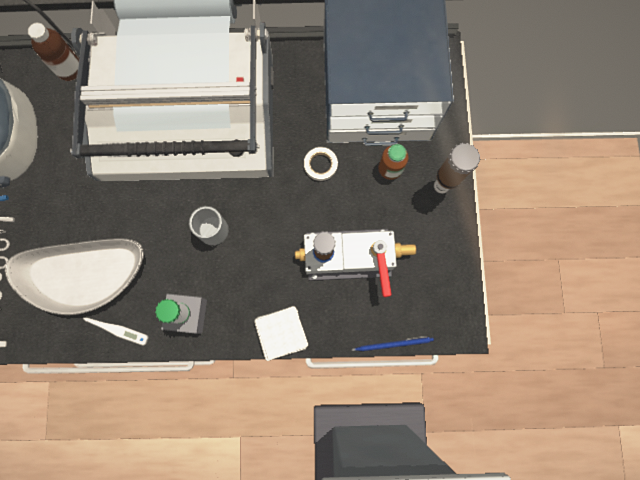

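View pics/side0.png

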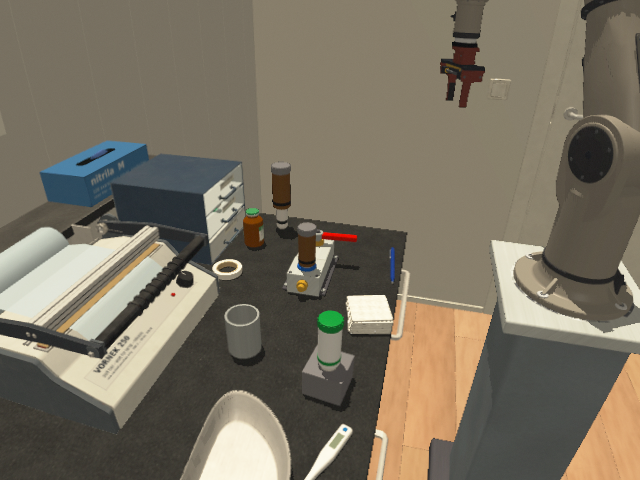

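Top view: the used tube's grey cap is in the socket at (324,243) and the bigger look-alike stands at (465,158). The brown vial is at (395,158) and is a bystander. The fresh tube's green cap is at (170,310), the jar at (208,225) and the red handle runs from (380,247) to (387,293). The side view agrees: socket tube (307,245), look-alike (281,190), fresh (330,345), jar (243,330). I choose the tube in the manifold.

```bash
cat > m.py <<'E'
from h import *
T=cam("top");S=cam("side")
def comp(c,mask,near,save=None):
    n,l,st,ce=cv2.connectedComponentsWithStats(mask.astype(np.uint8))
    best=min([i for i in range(1,n) if st[i,4]>40],key=lambda i:np.hypot(*(ce[i]-near)))
    return ce[best],st[best],(l==best)
hT=cv2.cvtColor(T["image"],cv2.COLOR_BGR2HSV);hS=cv2.cvtColor(S["image"],cv2.COLOR_BGR2HSV)
H,s,v=[hT[...,i].astype(int) for i in range(3)]
g=(H>40)&(H<80)&(s>120)&(v>50)
def circ(mask):
    k,_=cv2.findContours(mask.astype(np.uint8),cv2.RETR_EXTERNAL,cv2.CHAIN_APPROX_NONE);k=max(k,key=cv2.contourArea)
    return cv2.fitEllipse(k),cv2.minEnclosingCircle(k)
ce,st,mk=comp(T,g,(168,311));print("fresh cap",ce,st,circ(mk),onz(T,*ce,132))
red=((H<8)|(H>172))&(s>170)&(v>90)
ce,st,mk=comp(T,red,(385,275));pts=np.argwhere(mk)[:,::-1].astype(float)
W=np.array([onz(T,*p,70)[:2] for p in pts]);m=W.mean(0);u=np.linalg.svd(W-m,full_matrices=False)[2][0];q=(W-m)@u
print("red",m,u,m+u*q.min(),m+u*q.max())
Hs,ss,vs=[hS[...,i].astype(int) for i in range(3)]
ce,st,mk=comp(S,(Hs>40)&(Hs<80)&(ss>120)&(vs>50),(330,319));print("side fresh cap",ce,st)
blk=(s<40)&(v>150);ce,st,mk=comp(T,blk,(355,250));k,_=cv2.findContours(mk.astype(np.uint8),0,2);b=cv2.boxPoints(cv2.minAreaRect(max(k,key=cv2.contourArea)))
print("block",[np.round(onz(T,*p,44)[:2]) for p in b],b)
def up(c,x0,y0,w,h,f):return cv2.resize(c["image"][y0:y0+h,x0:x0+w],None,fx=f,fy=f,interpolation=2)
a=up(T,285,215,150,100,5.3)[:530,:795];cv2.imwrite("pics/c1.png",a)
b1=up(T,150,190,100,150,3.9);b2=up(S,220,220,150,185,3.1)
hh=570;b1=b1[:hh];b2=b2[:hh];w=np.zeros((hh,b1.shape[1]+b2.shape[1],3),np.uint8);w[:b1.shape[0],:b1.shape[1]]=b1;w[:b2.shape[0],b1.shape[1]:]=b2
cv2.imwrite("pics/c2.png",w[:, :800]);print(w.shape)
E
python3 m.py
```

```text
fresh cap [166.83879093 310.61209068] [156 300  24  22 397] (((167.15234375, 310.5650329589844), (21.22467041015625, 22.788232803344727), 74.36282348632812), ((167.39706420898438, 310.8676452636719), 11.752385139465332)) [435.31310887 391.13911895 132.        ]
red [484.93711538  51.94657409] [-0.98633874 -0.16472978] [524.91910008  58.62401984] [453.94245619  46.77011383]
side fresh cap [330.24151697 321.28542914] [317 310  27  23 501]
block [array([569., 182.]), array([575.,  23.]), array([507.,  23.]), array([502., 179.])] [[303.34134 233.13086]
 [393.79697 227.64871]
 [396.12448 266.0531 ]
 [305.66885 271.53525]]
(570, 855, 3)
```

View pics/c1.png

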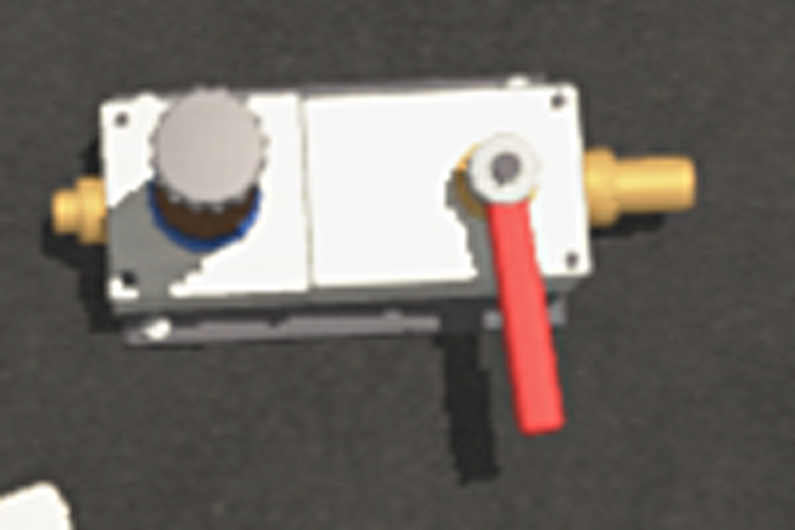

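View pics/c2.png

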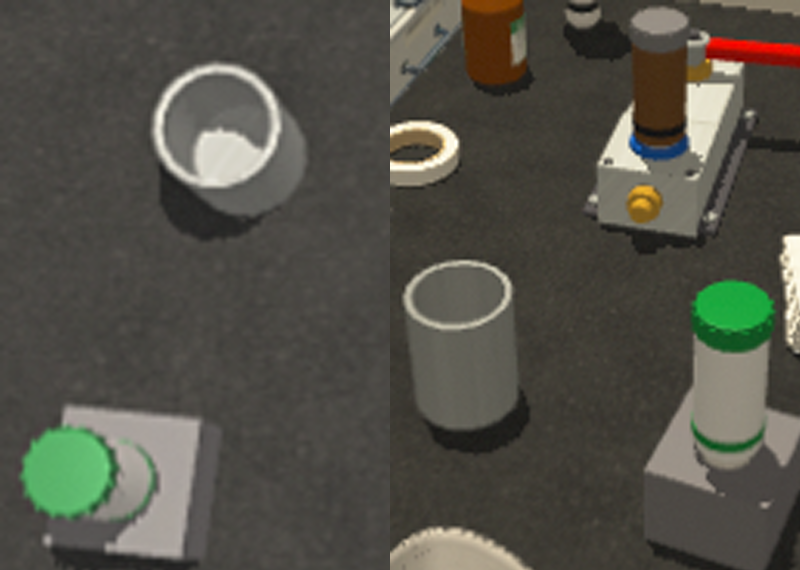

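Crops: used tube's cap centre is at c1 (209,147), pivot at (505,167), and block corners at (100,103), (577,85), (590,270), (110,300). In c2 the jar rim centre is at (217,125), the fresh cap at (68,472). In the side half, the spent cap is at (660,24), the jar rim at (458,296) and the fresh cap at (733,304). The choice is confirmed: the brown tube with the dark band is in the blue collar.

Run:
```python
from h import *
T=cam("top");S=cam("side")
a=lambda x,y:(285+x/5.3,215+y/5.3); b=lambda x,y:(150+x/3.9,190+y/3.9); s=lambda x,y:(220+(x-390)/3.1,220+y/3.1)
np.set_printoptions(precision=1,suppress=True)
for n,p,q,z in(("spent",a(209,147),s(660,24),134),("fresh",b(68,472),s(733,304),132),("jar",b(217,125),s(458,296),70)):
    print(n,onz(T,*p,z),onz(S,*q,z),tri(T,p,S,q))
for p in((100,103),(577,85),(590,270),(110,300)):print("corner",onz(T,*a(*p),44))
print("pivot",onz(T,*a(505,167),76)); print("tip",onz(T,*a(542,432),70),onz(T,*a(508,205),70))
print("pipe end",onz(T,*a(693,181),24), "inlet",onz(T,*a(52,213),24))
print("collar side",onz(S,*s(660,146),50))
print("stand corners",[onz(T,*b(*p),46) for p in((64,406),(203,418),(188,556),(45,543))])
print(R.from_quat(env.sense()["eef_rot"]).as_matrix())
```

```text
spent [534.8 146.8 134. ] [531.9 155.  134. ] (array([534.9, 146.6, 129.4]), np.float64(1.4734168596890653))
fresh [434.7 390.2 132. ] [433.8 392.6 132. ] (array([434.5, 390.6, 130.3]), np.float64(0.5597686570907668))
jar [587.3 347.3  70. ] [584.7 352.   70. ] (array([587.4, 347.9,  66.4]), np.float64(1.469316969456211))
corner [566.9 180.6  44. ]
corner [569.   23.1  44. ]
corner [507.5  22.2  44. ]
corner [501.5 178.7  44. ]
pivot [536.7  52.4  76. ]
tip [453.5  44.1  70. ] [525.5  51.2  70. ]
pipe end [539.3 -17.1  24. ] inlet [533.8 197.8  24. ]
collar side [530.  159.5  50. ]
stand corners [array([468.2, 417.5,  46. ]), array([461.6, 356.3,  46. ]), array([402.4, 361.8,  46. ]), array([409.2, 424. ,  46. ])]
[[ 0.9  0.4 -0. ]
 [ 0.4 -0.9  0. ]
 [-0.  -0.  -1. ]]
```

Call:
arm_command(
  commands=[
    [2.4, -2.6, -0.6, 0, 0, 0.1, 8.5],
    [4.7, -5.2, -1.2, 0, 0, 0.2, 8.5],
    [7.1, -7.8, -1.8, 0, 0, 0.3, 8.5],
    [9.4, -10.4, -2.4, 0, 0, 0.396, 8.5],
    [11.8, -13, -3, 0, 0, 0.396, 8.5],
  ],
)

```text
time: 0.72
tcp_pos: [319.1, -455.9, 252.9]
eef_rot: [1.0, -0.003, -0.0, 0.0]
contact_force: [0.4, -0.5, 0.6]
opening: 84.9
grip_force: 0.0
```

Call:
arm_command(
  commands=[
    [1.3, -3.8, 0, 0, 0, 0, 8.5],
    [2.6, -7.6, 0, 0, 0, 0, 8.5],
    [3.9, -11.4, 0, 0, 0, 0, 8.5],
    [5.2, -15.2, 0, 0, 0, 0, 8.5],
    [6.5, -19, 0, 0, 0, 0, 8.5],
  ],
)

```text
time: 1.13
tcp_pos: [384.3, -265.5, 253.0]
eef_rot: [1.0, -0.0, 0.0, 0.0]
contact_force: [0.7, 0.5, 0.3]
opening: 84.9
grip_force: 0.0
```

Call:
arm_command(
  commands=[
    [1.3, -3.8, 0, 0, 0, 0, 8.5],
    [2.6, -7.6, 0, 0, 0, 0, 8.5],
    [3.9, -11.4, 0, 0, 0, 0, 8.5],
    [5.2, -15.2, 0, 0, 0, 0, 8.5],
    [6.5, -19, 0, 0, 0, 0, 8.5],
  ],
)

```text
time: 1.55
tcp_pos: [449.3, -75.6, 253.0]
eef_rot: [1.0, -0.0, 0.0, 0.0]
contact_force: [0.7, 0.6, 0.6]
opening: 84.8
grip_force: 0.0
```

Call:
arm_command(
  commands=[
    [1.3, -3.8, 0, 0, 0, 0, 8.5],
    [2.6, -7.6, 0, 0, 0, 0, 8.5],
    [3.9, -11.4, 0, 0, 0, 0, 8.5],
    [5.2, -15.2, 0, 0, 0, 0, 8.5],
    [6.5, -19, 0, 0, 0, 0, 8.5],
  ],
)

```text
time: 1.97
tcp_pos: [514.5, 114.4, 252.9]
eef_rot: [1.0, -0.0, 0.0, 0.0]
contact_force: [0.7, -0.4, -0.3]
opening: 84.8
grip_force: 0.0
```

Call:
arm_command(
  commands=[
    [1.0, -1.6, 0, 0, 0, 0, 7],
    [2.05, -3.3, 1, 0, 0, 0, 7],
    [2.05, -3.3, 4, 0, 0, 0, 7],
    [2.05, -3.3, 7, 0, 0, 0, 7],
    [2.05, -3.3, 9, 0, 0, 0, 7],
  ],
)

```text
time: 2.38
tcp_pos: [533.7, 145.6, 160.3]
eef_rot: [1.0, 0.0, -0.001, 0.0]
contact_force: [-0.3, -0.2, -0.4]
opening: 70.1
grip_force: 0.0
```

Run:
```python
from h import *
T=cam("top");S=cam("side");print(env.sense()["tcp_pos"])
p=env.sense()["tcp_pos"]
print(proj(T,p),proj(S,p),proj(T,[535,147,134]),proj(S,[535,147,134]))
a=cv2.resize(T["image"][180:310,270:400],None,fx=3,fy=3,interpolation=2);b=cv2.resize(S["image"][130:300,240:375],None,fx=2.9,fy=2.9,interpolation=2)
w=np.zeros((500,800,3),np.uint8);w[:390,:390]=a;w[:493,400:400+b.shape[1]]=b[:500];cv2.imwrite("pics/c3.png",w)
```

```text
[532.21282255 144.60753526 159.32861148]
[326.19556568 241.36046954] [308.51398605 213.0570943 ] [324.3325653  242.60743382] [306.62091921 225.58693442]
```

View pics/c3.png

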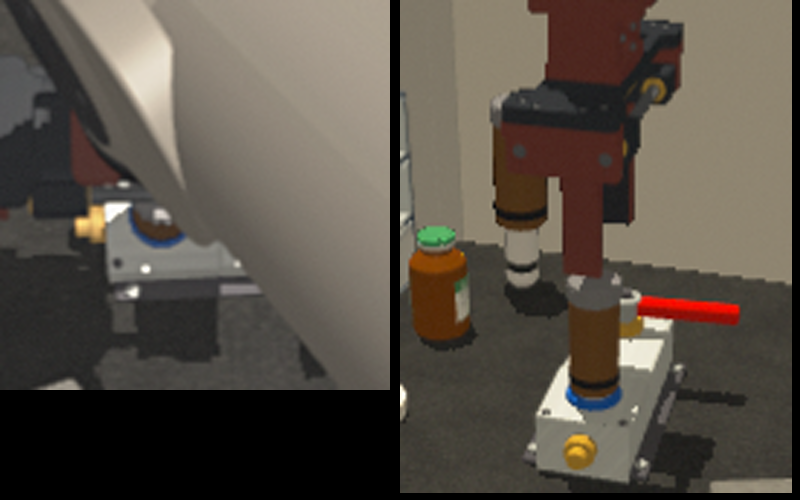

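Side crop: the near finger is centred at (584,270) and the cap at (594,285), so the tube sits under the gripper. The look-alike is behind at (520,200). I'll check that offset against the projection.

Run:
```python
from h import *
S=cam("side");f=lambda p:(proj(S,p)-[240,130])*2.9+[400,0]
p=env.sense()["tcp_pos"]
print(p,[f(p+[0,d,3]) for d in(35,42,52)], f([535,147,134]),f([535,147,110]),f([540,147,110]))
```

```text
[533.65794815 145.21441853 161.58287731] [array([581.27384186, 257.65972788]), array([578.128275  , 262.70425841]), array([573.55070633, 270.04593452])] [593.20066572 277.20210981] [592.95282853 309.63636944] [585.59641192 308.60344953]
```

Run:
```python
from h import *
S=cam("side");im=S["image"];p=env.sense()["tcp_pos"]
for v in (205,212,219,222,238,245,252): print(v,[tuple(int(t) for t in im[v,u]) for u in range(290,322,1)])
for d in(36,49):
  for x in(-10,10): print(d,x,proj(S,[533.7+x,145.5+d,175]))
for z in(90,110): print([proj(S,[535,147,z])])
```

```text
205 [(33, 47, 62), (112, 132, 142), (113, 133, 144), (113, 133, 143), (109, 129, 139), (25, 32, 63), (32, 40, 76), (31, 37, 74), (31, 36, 74), (32, 38, 75), (30, 37, 76), (29, 38, 74), (32, 38, 76), (31, 38, 75), (30, 38, 75), (29, 37, 74), (31, 38, 76), (30, 38, 76), (41, 48, 78), (103, 121, 130), (104, 121, 131), (102, 121, 130), (102, 121, 129), (100, 119, 128), (102, 121, 130), (103, 121, 131), (103, 121, 130), (102, 120, 129), (103, 122, 132), (112, 132, 142), (113, 133, 143), (114, 133, 143)]
212 [(114, 132, 142), (113, 133, 143), (113, 133, 143), (113, 133, 143), (107, 127, 138), (21, 26, 52), (33, 39, 76), (30, 38, 75), (32, 38, 76), (33, 40, 77), (31, 38, 75), (29, 38, 76), (30, 38, 76), (30, 37, 75), (30, 37, 75), (31, 37, 75), (32, 39, 76), (32, 37, 75), (41, 50, 75), (112, 133, 142), (113, 134, 144), (113, 133, 142), (112, 132, 142), (113, 132, 142), (113, 133, 143), (113, 132, 143), (110, 131, 142), (112, 132, 142), (111, 132, 142), (113, 133, 143), (112, 131, 142), (112, 132, 141)]
219 [(51, 59, 65), (51, 61, 63), (56, 62, 65), (54, 63, 66), (54, 62, 65), (42, 48, 74), 
[... 1756 characters left out ...]
, 104, 125)]
252 [(50, 59, 63), (55, 62, 65), (54, 62, 65), (56, 64, 67), (51, 60, 63), (52, 59, 62), (56, 66, 68), (57, 66, 69), (68, 87, 102), (23, 45, 70), (22, 48, 72), (20, 46, 72), (23, 47, 74), (20, 46, 72), (23, 49, 73), (20, 46, 73), (22, 49, 75), (20, 47, 73), (21, 49, 73), (22, 45, 73), (23, 47, 73), (23, 48, 73), (22, 47, 72), (20, 47, 72), (32, 53, 76), (92, 116, 131), (216, 234, 237), (217, 236, 238), (219, 235, 239), (220, 236, 239), (218, 235, 237), (216, 232, 237)]
36 -10 [307.79021136 214.58201549]
36 10 [296.83843912 213.17492074]
49 -10 [305.81578758 217.80837802]
49 10 [294.71889057 216.36249943]
[array([306.46626597, 245.84566254])]
[array([306.53545811, 236.77116188])]
```

Call:
arm_command(
  commands=[
    [0, -0.15, 2.5, 0, 0, 0, 7],
    [0, -0.15, 5, 0, 0, 0, 7],
    [0, -0.15, 7.2, 0, 0, 0, 7],
    [0, -0.15, 8.2, 0, 0, 0, 7],
    [0, -0.15, 8.2, 0, 0, 0, 7],
  ],
  force=40,
)

```text
time: 3.0
tcp_pos: [534.4, 146.8, 80.2]
eef_rot: [1.0, -0.0, -0.001, 0.0]
contact_force: [-0.2, -0.4, -1.2]
opening: 69.6
grip_force: 0.0
```

Call:
arm_command(
  commands=[
    [0, 0, 0, 0, 0, 0, 3],
    [0, 0, 0, 0, 0, 0, 3],
    [0, 0, 0, 0, 0, 0, 3],
    [0, 0, 0, 0, 0, 0, 3],
    [0, 0, 0, 0, 0, 0, 3],
  ],
  force=40,
)

```text
time: 3.42
tcp_pos: [535.2, 147.2, 81.6]
eef_rot: [1.0, -0.0, 0.001, -0.0]
contact_force: [0.2, 0.3, -0.5]
opening: 40.3
grip_force: 0.0
```

Call:
arm_command(
  commands=[
    [0, 0, 0, 0, 0, 0, 3],
    [0, 0, 0, 0, 0, 0, 3],
    [0, 0, 0, 0, 0, 0, 3],
    [0, 0, 0, 0, 0, 0, 3],
    [0, 0, 0, 0, 0, 0, 3],
  ],
)

```text
time: 3.83
tcp_pos: [535.2, 147.2, 81.2]
eef_rot: [1.0, -0.0, 0.001, -0.0]
contact_force: [-0.4, -0.9, 5.8]
opening: 34.2
grip_force: 40.0
```

Call:
arm_command(
  commands=[
    [0, 0, -0.3, 0, 0, 0, 3],
    [0, 0, -0.7, 0, 0, 0, 3],
    [0, 0, -1.2, 0, 0, 0, 3],
    [0, 0, -2, 0, 0, 0, 3],
    [0, 0, -3, 0, 0, 0, 3],
  ],
)

```text
time: 4.25
tcp_pos: [534.6, 147.1, 111.4]
eef_rot: [1.0, -0.0, -0.0, 0.0]
contact_force: [0.1, -0.2, -0.8]
opening: 34.3
grip_force: 40.0
```

Call:
arm_command(
  commands=[
    [0, 0, -2, 0, 0, 0, 3],
    [0, 0, -4.5, 0, 0, 0, 3],
    [0, 0, -7, 0, 0, 0, 3],
    [0.5, -2, -7.5, 0, 0, 0, 3],
    [1, -5, -7.5, 0, 0, 0, 3],
  ],
)

```text
time: 4.67
tcp_pos: [547.5, 194.7, 190.0]
eef_rot: [1.0, -0.003, 0.003, 0.0]
contact_force: [0.5, 0.2, -1.4]
opening: 34.4
grip_force: 40.0
```

Call:
arm_command(
  commands=[
    [1, -3.5, 0, 0, 0, 0, 3],
    [2, -7.2, 0, 0, 0, 0, 3],
    [3, -11, 0, 0, 0, 0, 3],
    [4.2, -14, 0, 0, 0, 0, 3],
    [4.25, -15, 0, 0, 0, 0, 3],
  ],
)

```text
time: 5.08
tcp_pos: [587.6, 353.2, 187.5]
eef_rot: [1.0, 0.002, 0.001, -0.002]
contact_force: [-0.2, 0.7, -0.4]
opening: 33.9
grip_force: 40.0
```

Run:
```python
from h import *
T=cam("top");S=cam("side");p=env.sense()["tcp_pos"];print(p)
a=cv2.resize(T["image"][160:290,140:270],None,fx=3,fy=3,interpolation=2);b=cv2.resize(S["image"][170:370,170:320],None,fx=2.6,fy=2.6,interpolation=2)
w=np.zeros((520,800,3),np.uint8);w[:390,:390]=a;w[:,400:790]=b[:520];cv2.imwrite("pics/c4.png",w)
print([(proj(S,q)-[170,170])*2.6+[400,0] for q in(p-[0,0,71],p+[0,0,19],[587.3,347.5,70])])
```

```text
[586.51316824 350.03685321 186.71684283]
[array([579.91634287, 315.45553106]), array([568.05967669, 183.20959279]), array([585.86454078, 372.99155503])]
```

View pics/c4.png

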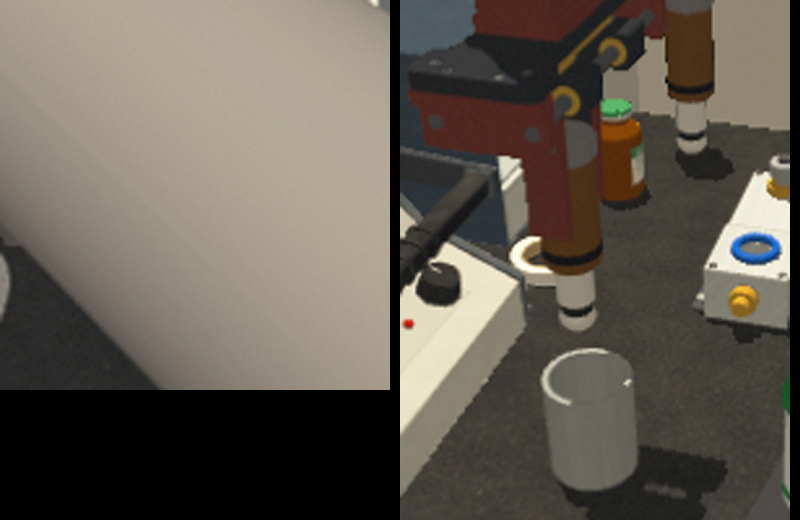

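Call:
arm_command(
  commands=[
    [-0.3, 0, 0, 0, 0, 0, 3],
    [-0.3, 0, 2.5, 0, 0, 0, 3],
    [-0.3, 0, 5, 0, 0, 0, 3],
    [-0.3, 0, 7.5, 0, 0, 0, 3],
    [-0.3, 0, 9, 0, 0, 0, 3],
  ],
)

```text
time: 5.6
tcp_pos: [583.6, 343.1, 93.8]
eef_rot: [1.0, -0.001, -0.001, 0.002]
contact_force: [-0.3, -0.5, -0.7]
opening: 34.2
grip_force: 40.0
```

Call:
arm_command(
  commands=[
    [0, 0, 0.7, 0, 0, 0, 3],
    [0, 0, 1.3, 0, 0, 0, 3],
    [0, 0, 1.5, 0, 0, 0, 3],
    [0, 0, 1.6, 0, 0, 0, 3],
    [0, 0, 1.7, 0, 0, 0, 3],
  ],
)

```text
time: 6.02
tcp_pos: [584.9, 347.5, 79.9]
eef_rot: [1.0, -0.0, 0.001, -0.001]
contact_force: [0.1, 0.4, -1.6]
opening: 33.9
grip_force: 40.0
```

Call:
arm_command(
  commands=[
    [0, 0, 0, 0, 0, 0, 8.5],
    [0, 0, 0, 0, 0, 0, 8.5],
    [0, 0, 0, 0, 0, 0, 8.5],
    [0, 0, 0, 0, 0, 0, 8.5],
    [0, 0, 0, 0, 0, 0, 8.5],
  ],
)

```text
time: 6.43
tcp_pos: [584.3, 347.2, 79.0]
eef_rot: [1.0, -0.0, 0.0, -0.0]
contact_force: [-0.0, -0.7, -0.3]
opening: 64.1
grip_force: 0.0
```

Call:
arm_command(
  commands=[
    [0, 0, 0, 0, 0, 0, 8.5],
    [0, 0, -1, 0, 0, 0, 8.5],
    [0, 0, -3, 0, 0, 0, 8.5],
    [0, 0, -6, 0, 0, 0, 8.5],
    [0, 0, -9, 0, 0, 0, 8.5],
  ],
)

```text
time: 6.85
tcp_pos: [583.7, 346.8, 169.7]
eef_rot: [1.0, -0.0, -0.001, 0.0]
contact_force: [0.8, 0.5, 1.1]
opening: 84.7
grip_force: 0.0
```

Call:
arm_command(
  commands=[
    [-1, -0.3, -2, 0, 0, 0, 8.5],
    [-4.5, -1.3, -2.5, 0, 0, 0, 8.5],
    [-8.3, -2.4, -2.5, 0, 0, 0, 8.5],
    [-12, -3.4, -2.5, 0, 0, 0, 8.5],
    [-14.95, -4.3, -1.5, 0, 0, 0, 7],
  ],
)

```text
time: 7.27
tcp_pos: [432.7, 392.0, 186.5]
eef_rot: [1.0, 0.001, 0.001, -0.002]
contact_force: [-1.3, 1.3, -0.7]
opening: 81.4
grip_force: 0.0
```

Run:
```python
from h import *
T=cam("top");S=cam("side");p=env.sense()["tcp_pos"];print(p)
a=cv2.resize(T["image"][170:350,140:270],None,fx=3,fy=3,interpolation=2);b=cv2.resize(S["image"][190:410,200:390],None,fx=2.1,fy=2.1,interpolation=2)
w=np.zeros((540,800,3),np.uint8);w[:,:390]=a;w[:462,400:799]=b[:520];cv2.imwrite("pics/c5.png",w)
im=S["image"]
print([(proj(S,p+[0,d,6])-[200,190])*2.1+[400,0] for d in(35,42,49)],(proj(S,[434.7,390.2,132])-[200,190])*2.1+[400,0])
```

```text
[428.35398533 392.55360534 183.97751852]
[array([673.89658595, 230.78297069]), array([671.21857478, 237.98102287]), array([668.48085644, 245.33682025])] [673.84473884 266.3478413 ]
```

View pics/c5.png

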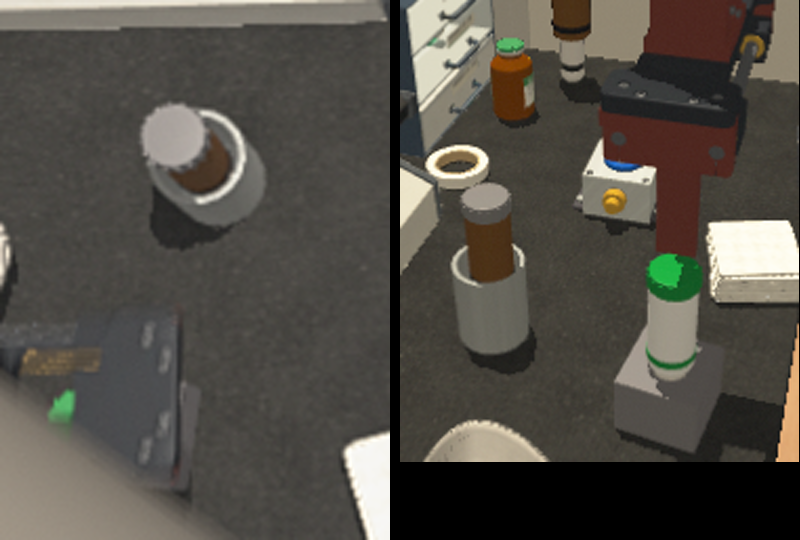

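The used tube stands in the upright jar (left crop cap (175,135), side (486,205)). The gripper is over the green cap (674,275), with the finger centred at 676.

Call:
arm_command(
  commands=[
    [0, 0, 0, 0, 0, 0, 7],
    [0, 0, 2.5, 0, 0, 0, 7],
    [0, 0, 5.5, 0, 0, 0, 7],
    [0, 0, 8.5, 0, 0, 0, 7],
    [0, 0, 10.6, 0, 0, 0, 7],
  ],
)

```text
time: 7.78
tcp_pos: [436.4, 388.4, 75.8]
eef_rot: [1.0, -0.002, 0.0, 0.001]
contact_force: [-0.7, 0.2, -1.0]
opening: 70.0
grip_force: 0.0
```

Call:
arm_command(
  commands=[
    [0, 0, 0, 0, 0, 0, 3],
    [0, 0, 0, 0, 0, 0, 3],
    [0, 0, 0, 0, 0, 0, 3],
    [0, 0, 0, 0, 0, 0, 3],
    [0, 0, 0, 0, 0, 0, 3],
  ],
  force=40,
)

```text
time: 8.2
tcp_pos: [435.8, 390.8, 79.4]
eef_rot: [1.0, -0.0, 0.001, -0.001]
contact_force: [-0.1, 0.3, -0.6]
opening: 39.7
grip_force: 0.0
```

Call:
arm_command(
  commands=[
    [0, 0, 0, 0, 0, 0, 3],
    [0, 0, 0, 0, 0, 0, 3],
    [0, 0, 0, 0, 0, 0, 3],
    [0, 0, 0, 0, 0, 0, 3],
    [0, 0, 0, 0, 0, 0, 3],
  ],
)

```text
time: 8.62
tcp_pos: [435.5, 390.7, 79.0]
eef_rot: [1.0, -0.0, 0.001, -0.001]
contact_force: [0.5, -0.8, 6.5]
opening: 33.9
grip_force: 40.0
```

Call:
arm_command(
  commands=[
    [0, 0, -1.5, 0, 0, 0, 3],
    [0, 0, -4, 0, 0, 0, 3],
    [0, 0, -6.5, 0, 0, 0, 3],
    [1, 2.3, -8.5, 0, 0, 0, 3],
    [2, 5, -8.5, 0, 0, 0, 3],
  ],
)

```text
time: 9.03
tcp_pos: [455.5, 343.9, 167.2]
eef_rot: [1.0, 0.002, 0.003, -0.003]
contact_force: [1.5, 0.4, -1.5]
opening: 34.3
grip_force: 40.0
```

Call:
arm_command(
  commands=[
    [1.5, 3.6, 0, 0, 0, 0, 3],
    [3, 7.3, 0, 0, 0, 0, 3],
    [4.5, 11, 0, 0, 0, 0, 3],
    [6, 14.6, 0, 0, 0, 0, 3],
    [7.3, 17.8, 0, 0, 0, 0, 3],
  ],
)

```text
time: 9.45
tcp_pos: [528.2, 159.2, 162.8]
eef_rot: [1.0, -0.001, 0.0, 0.0]
contact_force: [1.0, -0.3, -0.7]
opening: 34.3
grip_force: 40.0
```

Call:
arm_command(
  commands=[
    [0.7, 1.5, 0, 0, 0, 0, 3],
    [0.7, 1.5, 1, 0, 0, 0, 3],
    [0.7, 1.5, 2, 0, 0, 0, 3],
    [0.7, 1.5, 2.5, 0, 0, 0, 3],
    [0.7, 1.5, 2.5, 0, 0, 0, 3],
  ],
)

```text
time: 9.87
tcp_pos: [532.7, 148.5, 135.9]
eef_rot: [1.0, 0.001, -0.002, 0.0]
contact_force: [-0.2, -0.1, -0.4]
opening: 34.0
grip_force: 40.0
```

Run:
```python
from h import *
S=cam("side");p=env.sense()["tcp_pos"];print(p)
b=cv2.resize(S["image"][200:310,260:370],None,fx=5,fy=5,interpolation=2)
cv2.imwrite("pics/c6.png",b)
f=lambda q:(proj(S,q)-[260,200])*5
print(f(p-[0,0,72.5]),f([534.5,147.1,50]))
```

```text
[533.20333425 148.66920239 136.67618335]
[235.21026918 289.07261256] [232.8236059  317.07320678]
```

View pics/c6.png

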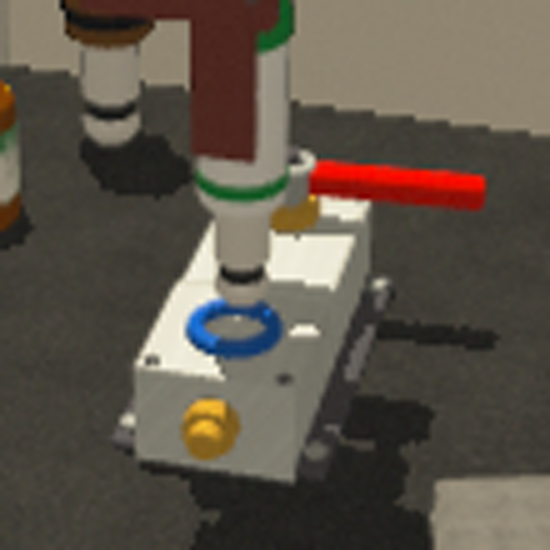

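Tube foot at about (243,292), ring centre (235,328): the tube is about 1.5–2 mm too near in x. I'll correct that and lower it into the bore.

Call:
arm_command(
  commands=[
    [0.15, 0, 0, 0, 0, 0, 3],
    [0.15, 0, 0.6, 0, 0, 0, 3],
    [0.15, 0, 1.2, 0, 0, 0, 3],
    [0.15, 0, 1.8, 0, 0, 0, 3],
    [0.15, 0, 2, 0, 0, 0, 3],
  ],
)

```text
time: 10.33
tcp_pos: [535.5, 146.9, 116.4]
eef_rot: [1.0, 0.0, -0.001, 0.0]
contact_force: [0.0, -0.4, -0.7]
opening: 34.1
grip_force: 40.0
```

Call:
arm_command(
  commands=[
    [0, 0, 0.4, 0, 0, 0, 3],
    [0, 0, 0.8, 0, 0, 0, 3],
    [0, 0, 1.2, 0, 0, 0, 3],
    [0, 0, 1.6, 0, 0, 0, 3],
    [0, 0, 1.7, 0, 0, 0, 3],
  ],
)

```text
time: 10.75
tcp_pos: [535.8, 146.8, 99.9]
eef_rot: [1.0, -0.0, -0.0, 0.0]
contact_force: [-0.1, 0.0, -1.1]
opening: 34.2
grip_force: 40.0
```

Foot is about 27 mm high and centred, with no side force. Now the push.

Call:
arm_command(
  commands=[
    [0, 0, 0.3, 0, 0, 0, 3],
    [0, 0, 0.6, 0, 0, 0, 3],
    [0, 0, 0.9, 0, 0, 0, 3],
    [0, 0, 1.1, 0, 0, 0, 3],
    [0, 0, 1.3, 0, 0, 0, 3],
  ],
)

```text
time: 11.17
tcp_pos: [537.7, 147.4, 88.9]
eef_rot: [1.0, -0.0, 0.002, -0.0]
contact_force: [-0.0, -1.1, 6.3]
opening: 34.4
grip_force: 40.0
```

Call:
arm_command(
  commands=[
    [0, 0, 0.2, 0, 0, 0, 3],
    [0, 0, 0.4, 0, 0, 0, 3],
    [0, 0, 0.6, 0, 0, 0, 3],
    [0, 0, 0.8, 0, 0, 0, 3],
    [0, 0, 0.8, 0, 0, 0, 3],
  ],
)

```text
time: 11.58
tcp_pos: [537.7, 147.3, 80.9]
eef_rot: [1.0, -0.0, 0.001, -0.0]
contact_force: [-0.3, -1.6, 10.9]
opening: 34.5
grip_force: 40.0
```

Call:
arm_command(
  commands=[
    [0, 0, 0.1, 0, 0, 0, 3],
    [0, 0, 0.2, 0, 0, 0, 3],
    [0, 0, 0.3, 0, 0, 0, 3],
    [0, 0, 0.4, 0, 0, 0, 3],
    [0, 0, 0.4, 0, 0, 0, 3],
  ],
)

```text
time: 12.0
tcp_pos: [540.3, 147.9, 80.5]
eef_rot: [1.0, -0.0, 0.004, -0.0]
contact_force: [-5.3, -5.0, 34.7]
opening: 34.1
grip_force: 40.0
```

Run:
```python
from h import *
S=cam("side");s=env.sense();print(s["tcp_pos"],s["contact_force"])
im=S["image"];b=cv2.resize(im[210:300,260:370],None,fx=7,fy=6.6,interpolation=2)
cv2.imwrite("pics/c7.png",b)
f=lambda q:(proj(S,q)-[260,210])*[7,6.6]
print(f([535,147,50]),f([535,147,52]))
```

```text
[540.2325539  147.89932096  80.45957604] [-3.64906819 -4.34611265 33.90433826]
[324.33218629 352.11202112] [324.37763302 346.46652674]
```

View pics/c7.png

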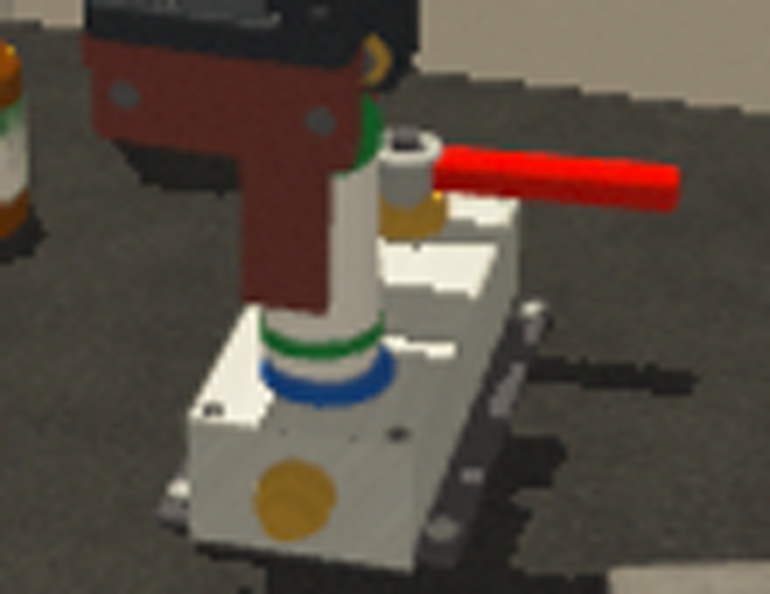

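Tube went in: the green band sits just above the blue collar (325,385), and it stopped hard at 34 N at the expected height, so it is fully home. Unload, release and retreat.

Call:
arm_command(
  commands=[
    [0, 0, -0.2, 0, 0, 0, 3],
    [-0.1, 0, -0.4, 0, 0, 0, 3],
    [-0.1, 0, -0.4, 0, 0, 0, 7],
    [-0.1, 0, -0.4, 0, 0, 0, 7],
    [-0.1, 0, -0.4, 0, 0, 0, 7],
  ],
)

```text
time: 12.47
tcp_pos: [534.7, 147.0, 79.1]
eef_rot: [1.0, -0.0, -0.0, 0.0]
contact_force: [-0.4, 0.5, -0.3]
opening: 50.6
grip_force: 0.0
```

Call:
arm_command(
  commands=[
    [0, 0, 0, 0, 0, 0, 7],
    [0, 0, 0, 0, 0, 0, 7],
    [0, 0, -2, 0, 0, 0, 7],
    [0, 0, -5, 0, 0, 0, 7],
    [0, 0, -8.5, 0, 0, 0, 7],
  ],
)

```text
time: 12.88
tcp_pos: [533.6, 146.6, 163.8]
eef_rot: [1.0, 0.0, -0.002, 0.0]
contact_force: [2.0, 0.7, 0.3]
opening: 69.9
grip_force: 0.0
```

Run:
```python
from h import *
s=env.sense();print(s["joints"],s["tcp_pos"],s["contact_force"])
```

```text
[-0.04081636  0.37960754 -0.42221618  1.88106427  0.19006011  0.92478854
 -2.12285193] [533.59685612 146.57306565 163.78816723] [2.00181684 0.65445991 0.33818838]
```

Call:
arm_command(
  commands=[
    [-1, 1, 0, 0, 0, -0.12, 0],
    [-3, 3, 0, 0, 0, -0.24, 0],
    [-5, 5.2, 0, 0, 0, -0.36, 0],
    [-6.5, 7, 0, 0, 0, -0.48, 0],
    [-7, 7.8, 0, 0, 0, -0.6, 0],
  ],
  force=20,
)

```text
time: 13.3
tcp_pos: [462.5, 66.4, 164.1]
eef_rot: [0.955, 0.297, -0.001, 0.001]
contact_force: [0.3, -0.3, 0.3]
opening: 40.3
grip_force: 0.0
```

Call:
arm_command(
  commands=[
    [0, 0, 0, 0, 0, -0.12, 0],
    [0, 0, 0, 0, 0, -0.24, 0],
    [0, 0, 0, 0, 0, -0.36, 0],
    [0, 0, 0, 0, 0, -0.48, 0],
    [0, 0, 0, 0, 0, -0.6, 0],
  ],
)

```text
time: 13.72
tcp_pos: [465.0, 69.0, 164.5]
eef_rot: [0.824, 0.567, -0.0, -0.0]
contact_force: [0.4, -0.2, 0.1]
opening: 7.0
grip_force: 0.0
```

Call:
arm_command(
  commands=[
    [0, 0, 0, 0, 0, -0.12, 0],
    [0, 0, 0, 0, 0, -0.24, 0],
    [0, 0, 0, 0, 0, -0.371, 0],
    [0, 0, 0, 0, 0, -0.371, 0],
    [0, 0, 0, 0, 0, -0.371, 0],
  ],
)

```text
time: 14.13
tcp_pos: [465.0, 69.0, 164.5]
eef_rot: [0.708, 0.706, -0.0, -0.0]
contact_force: [0.7, 0.3, -0.4]
opening: 0.5
grip_force: 0.0
```

Run:
```python
from h import *
S=cam("side");s=env.sense();print(s["joints"],s["tcp_pos"],s["contact_force"],s["eef_rot"])
hS=cv2.cvtColor(S["image"],cv2.COLOR_BGR2HSV);H,a,v=[hS[...,i].astype(int) for i in range(3)]
m=((H<6)|(H>174))&(a>200)&(v>150)&(np.arange(640)>300)&(np.arange(640)<400)
u=np.argwhere(m)[:,::-1];print(len(u),u.min(0),u.max(0))
i=u[:,0].argmax();print("tip",onz(S,*u[i],64));q=u[u[:,0]==340].mean(0);print(onz(S,*q,66))
```

```text
[ 0.34341038  0.29118124 -0.71900817  2.05186141  0.24692824  0.88324625
 -0.51696468] [465.07667366  69.00270153 164.53630507] [-0.31768008 -0.44795977 -0.76449741] [ 7.08501828e-01  7.05708965e-01 -3.39453738e-05 -1.22469931e-04]
139 [322 232] [356 238]
tip [456.93159885  31.39718531  64.        ]
[488.75778847  46.57464492  66.        ]
```

Call:
arm_command(
  commands=[
    [0, 0, 3, 0, 0, 0, 0],
    [0, 0, 6, 0, 0, 0, 0],
    [0, 0, 8.5, 0, 0, 0, 0],
    [0, 0, 10.2, 0, 0, 0, 0],
    [0, 0, 10.8, 0, 0, 0, 0],
  ],
)

```text
time: 14.6
tcp_pos: [463.5, 68.7, 54.3]
eef_rot: [0.708, 0.706, -0.002, -0.001]
contact_force: [-0.0, -0.3, -0.8]
opening: 0.7
grip_force: 0.0
```

Run:
```python
from h import *
from math import *
print(env.sense()["tcp_pos"],env.sense()["contact_force"])
for a in np.arange(.1,1.75,.1):
    off=18; r=70
    x=537.2+r*-cos(a)+off*-sin(a);y=52.4-r*sin(a)+off*cos(a)
    print(round(a,1),"tool",round((y-69.2)/10,2),round((x-465.1)/10,2))
```

```text
[463.47665189  68.73200885  54.31289189] [-0.00381158 -0.33995619 -0.77737826]
0.1 tool -0.59 0.07
0.2 tool -1.31 -0.01
0.3 tool -2.03 -0.01
0.4 tool -2.75 0.06
0.5 tool -3.46 0.2
0.6 tool -4.15 0.42
0.7 tool -4.81 0.7
0.8 tool -5.45 1.04
0.9 tool -6.04 1.45
1.0 tool -6.6 1.91
1.1 tool -7.1 2.43
1.2 tool -7.55 3.0
1.3 tool -7.94 3.6
1.4 tool -8.27 4.25
1.5 tool -8.54 4.92
1.6 tool -8.73 5.62
1.7 tool -8.85 6.33
```

Call:
arm_command(
  commands=[
    [-0.6, 0, 0, 0, 0, 0, 0],
    [-1.3, 0, 0, 0, 0, 0, 0],
    [-2, 0, 0, 0, 0, 0, 0],
    [-2.75, 0.06, 0, 0, 0, 0, 0],
    [-3.46, 0.2, 0, 0, 0, 0, 0],
  ],
)

```text
time: 15.02
tcp_pos: [468.3, 33.8, 57.8]
eef_rot: [0.707, 0.707, 0.001, 0.001]
contact_force: [0.6, 2.7, 0.2]
opening: 0.5
grip_force: 1.1
```

Call:
arm_command(
  commands=[
    [-0.7, 0.22, 0, 0, 0, 0, 0],
    [-1.35, 0.5, 0, 0, 0, 0, 0],
    [-2, 0.84, 0, 0, 0, 0, 0],
    [-2.58, 1.25, 0, 0, 0, 0, 0],
    [-3.14, 1.7, 0, 0, 0, 0, 0],
  ],
)

```text
time: 15.43
tcp_pos: [484.2, 2.2, 56.6]
eef_rot: [0.707, 0.707, -0.0, -0.0]
contact_force: [-0.5, 2.0, 0.9]
opening: 0.5
grip_force: 1.0
```

Call:
arm_command(
  commands=[
    [-0.5, 0.5, 0, 0, 0, 0, 0],
    [-0.95, 1.1, 0, 0, 0, 0, 0],
    [-1.35, 1.7, 0, 0, 0, 0, 0],
    [-1.67, 2.34, 0, 0, 0, 0, 0],
    [-1.94, 3, 0, 0, 0, 0, 0],
  ],
)

```text
time: 15.85
tcp_pos: [514.5, -16.8, 56.5]
eef_rot: [0.707, 0.707, -0.0, -0.0]
contact_force: [-1.3, 1.8, 0.1]
opening: 0.9
grip_force: 0.9
```

Handle follows; now push to the stop (+x) until the force rises.

Call:
arm_command(
  commands=[
    [-0.1, 0.3, 0, 0, 0, 0, 0],
    [-0.2, 0.6, 0, 0, 0, 0, 0],
    [-0.2, 0.8, 0, 0, 0, 0, 0],
    [-0.2, 1.0, 0, 0, 0, 0, 0],
    [-0.2, 1.0, 0, 0, 0, 0, 0],
  ],
)

```text
time: 16.27
tcp_pos: [522.2, -18.7, 56.3]
eef_rot: [0.707, 0.707, -0.002, -0.001]
contact_force: [-5.9, 0.2, 5.1]
opening: 0.4
grip_force: 3.2
```

Call:
arm_command(
  commands=[
    [0, 0.1, 0, 0, 0, 0, 0],
    [0, 0.2, 0, 0, 0, 0, 0],
    [0, 0.3, 0, 0, 0, 0, 0],
    [0, 0.3, 0, 0, 0, 0, 0],
    [0, 0.3, 0, 0, 0, 0, 0],
  ],
)

```text
time: 16.68
tcp_pos: [522.4, -18.8, 56.0]
eef_rot: [0.707, 0.707, -0.004, -0.002]
contact_force: [-13.3, -1.1, 10.8]
opening: 0.9
grip_force: 7.0
```

It's at the stop: the force rises with no motion. Back off, rise, and look.

Call:
arm_command(
  commands=[
    [0, -1, 0, 0, 0, 0, 0],
    [0, -3, 0, 0, 0, 0, 0],
    [0, -4, -2, 0, 0, 0, 0],
    [0, -4, -5, 0, 0, 0, 0],
    [0, -4, -9, 0, 0, 0, 0],
  ],
)

```text
time: 17.1
tcp_pos: [484.9, -18.6, 145.9]
eef_rot: [0.707, 0.707, -0.001, -0.001]
contact_force: [1.5, -0.5, -0.4]
opening: 0.8
grip_force: 0.0
```

Call:
arm_command(
  commands=[
    [-3, 0, -3, 0, 0, 0, 0],
    [-6.5, 0, -5, 0, 0, 0, 0],
    [-10, 0, -6, 0, 0, 0, 0],
    [-13.5, 0, -6, 0, 0, 0, 0],
    [-17, 0, -6, 0, 0, 0, 0],
  ],
)

```text
time: 17.52
tcp_pos: [487.8, -190.6, 208.3]
eef_rot: [0.707, 0.707, 0.0, 0.002]
contact_force: [0.3, 0.1, -0.6]
opening: 0.5
grip_force: 0.0
```

Call:
arm_command(
  commands=[
    [-3.5, 0, 0, 0, 0, 0, 0],
    [-7, 0, 0, 0, 0, 0, 0],
    [-10.5, 0, 0, 0, 0, 0, 0],
    [-14, 0, 0, 0, 0, 0, 0],
    [-16, 0, 0, 0, 0, 0, 0],
  ],
)

```text
time: 17.93
tcp_pos: [486.1, -353.4, 206.7]
eef_rot: [0.709, 0.706, -0.001, 0.001]
contact_force: [-0.5, -0.1, 0.0]
opening: 0.5
grip_force: 0.0
```

Run:
```python
from h import *
T=cam("top");S=cam("side");print(env.sense()["tcp_pos"])
a=cv2.resize(T["image"][130:350,140:440],None,fx=1.6,fy=1.6,interpolation=2);b=cv2.resize(S["image"][180:380,210:410],None,fx=1.55,fy=1.55,interpolation=2)
a=T["image"][130:350,140:440];a=cv2.resize(a,(480,352),interpolation=2)
w=np.zeros((352,800,3),np.uint8);w[:,:480]=a;w[:310,485:795]=b;cv2.imwrite("pics/c8.png",w)
h=cv2.cvtColor(T["image"],cv2.COLOR_BGR2HSV).astype(int);m=((h[...,0]<8)|(h[...,0]>172))&(h[...,1]>170)&(h[...,2]>90);m[:200]=0;m[320:]=0;m[:,:340]=0;m[:,460:]=0
W=np.array([onz(T,*p[::-1],70)[:2] for p in np.argwhere(m)]);c=W.mean(0);u=np.linalg.svd(W-c,full_matrices=False)[2][0];print(c,u,len(W))
```

```text
[ 485.9008256  -353.50367277  206.31960568]
[536.82919848   4.4890302 ] [-0.07240019  0.99737566] 92
```

View pics/c8.png

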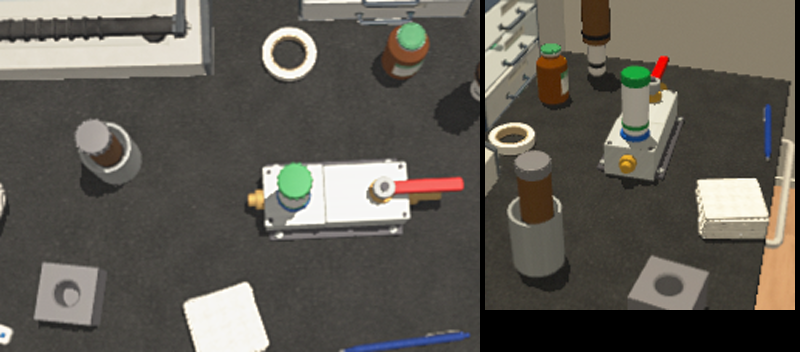

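The handle (430,186) lies in line with the outlet pipe, and the fresh tube is seated at (294,182). The used tube stands in the upright jar at (100,140), and the gauze, tape and vial look untouched.

```bash
python3 -c "
from workcell import env
print(env.job_done())"
```

```text
the job is handed in; nothing more can be done
None
```

The used tube stands in the upright jar, the fresh tube is pushed fully home in the socket, and the valve is turned on to its stop; the job is handed in at about 18 s of the 64 s allowed (no verdict was returned).

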